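# Bring a spring probe gently up to a panel antenna and lock it

## Task

Turn the carriage's slanted clamp knob to free it, slide the carriage along the rail until its spring probe rests on the face of the panel antenna and is pushed about half way in, then turn the knob back until the carriage is fully locked, so that it stays there when you let go. Be gentle: never drive the probe hard against the panel, and do not shift or tip the panel, which only rests on the rail. Leave the things lying close around the rail where they are.

Things in the scene. Friction and masses are not known exactly. Their poses are not given: they have to be found in the camera images.
- rail: Straight test rail fixed to the table: dark base 110 mm wide, 560 mm long, with a 50 mm wide aluminium bar on it whose top is 40 mm above the table. Origin at the centre of its underside. Its y axis runs along the rail, from the carriage towards the panel antenna; x runs across it, the knob being on its -x side; z is up.
- carriage (a joint): Carriage with a black finned module (115 mm across the rail, 100 mm along, top 167 mm above the table), sliding on the rail: 0 to 0.26 m, grows towards the panel (+y of the rail). At 0 its centre is at y = -0.150 in the rail's frame. Slides easily (under 2 N) when the clamp is free, is held fast when locked. The module's upright front is 5 mm to the -x of the rail's axis.
- knob (a joint): Clamp knob on the carriage, rad, 0 to 1.3, a stop at each end. 0 = fully locked: its bar points up and down its slope, in line with the rail as seen from above. Grows as it is turned anticlockwise, looking down on the knob along its axis; free above 0.8, begins to grip below 0.6. Starts locked, within 0.1 of 0. Takes about 0.2 N m to turn.
- knob_grip (a point): Centre of the knob's black bar, on its axis, 124 mm above the table, 82 mm to the -x of the rail's axis, level with the carriage's centre. Bar 64 mm long (this point's y), 18 mm thick (its x), 34 mm deep (its z); 30 mm free below it along the axis. Its z is the knob's axis, leaning 35 degrees from vertical towards the rail's -y (away from the panel): the gripper must lean so too.
- probe (a joint): How far the spring probe is pushed in, m: 0 = right out, 0.020 = pushed home against its sleeve. Spring about 250 N/m (2.5 N at half way), so it pushes the carriage back when the clamp is free.
- probe_tip: Black rubber tip of the spring probe, 26 mm across, 12 mm thick; origin at the centre of its flat front face, 120 mm above the table, 30 mm to the +x of the rail's axis, pointing along the rail's +y. With the spring right out it is 122 mm ahead of the carriage's centre and 20 mm of bright stem shows between the tip and the dark sleeve, 28 mm across, it slides into.
- panel: Flat panel antenna, grey, 150 mm wide, 150 mm high, 36 mm thick, standing upright across the rail on a heavy dark steel saddle (100 by 110 mm, 1.5 to 2.1 kg in all) that only rests on the rail. Origin on the rail's top at the saddle's centre, 40 mm above the table. Its y axis runs along the rail, away from the carriage.
- panel_face (a point): Centre line of the panel's flat front, the face that looks at the probe, at the probe's height (120 mm above the table).
- screwdriver: Screwdriver, 190 mm long, lying in front of the rail. Leave it alone.
- power_bank: Grey power bank, a slab 140 x 70 x 16 mm lying in front of the rail; origin under its centre. Leave it alone.
- adapter_jar: Jar 60 mm across, 85 mm high, behind the rail; origin under its centre. Leave it alone.
- horn: Brass horn, 72 mm across at the foot, 94 mm high, standing mouth down behind the rail; origin under its centre. Leave it alone.
Mind the look-alikes: they are no part of the job. Leave any green or purple look-alike of the panel alone.

How it is judged:
By the outcome, as a careful person would: the job done as asked, in the order asked, and still so for the second after the job is handed in, with the robot touching nothing.
It also fails if it takes over 56 s, if anything falls off the work surface, if the arm or the gripper's body presses on something with over 40 N, if the wrist force passes 120 N, or if a joint passes its speed limit or range.

## Robot

A 6-joint arm with a two-finger parallel gripper is mounted at the origin on the work surface. World frame = base frame: x ahead of the robot, y to its left, z up, the work surface at z = 0. Lengths are in mm, angles in degrees, forces in N, time in s.
With the tool pointing down it reaches from about 350 to 850 mm from the base axis. Payload 8.1 kg.
Tool frame: the origin (TCP) lies midway between the tips of the shut fingers; the grasp point (between the pads) lies 19 mm behind it (r.pinch_z is the distance from the TCP to the grasp point, in mm); z points along the fingers, y is the line along which they close (so a half turn about z gives the same grasp; the last joint's range is limited). The gripper opens to 85 mm and grips with 20 to 120 N. Pads are 22 mm wide; open, the fingers measure 114 mm over their backs; the gripper's body (76 mm by 85 mm) begins 54 mm behind the grasp point. The pads swing forward as they close: fully open they stand 13 mm farther back than shut.
Start: joints at [-71.872, 7.471, 85.268, -0, 87.261, -4.893], TCP at [234.665, -552.211, 201.792] pointing down, gripper open.
Joint ranges: [-169.43, 169.43], [-51.17, 129.36], [1.28, 143.12], [-76.62, 256.62], [0, 156.53], [-152.29, 152.29]. Speed limits (degrees/s): [136.94, 136.94, 159.86, 180, 180, 180].

## Interface

Orientations are given as [roll, pitch, yaw] about the fixed x, y, z axes, in that order (R = Rz(yaw) Ry(pitch) Rx(roll)).
In Python, from bench import r gives the robot as it stands.
- The arm moves only by the shell command python3 -m jog 'ROWS' [OPENING] [FORCE]. ROWS is JSON, one flat list of numbers, 6 for each row, row after row: the shift along the tool's x, y, z in m, then the turn, a rotation vector about the tool's x, y, z in rad. A call has 1 to 8 rows; each row is the pose to reach, as a shift and turn from the pose commanded when the call began, along the tool's axes at that moment; what a row does not reach only later rows make up. A row lasts 1/8 s, in which the tool goes at most 62.5 mm and 10.7 degrees, less where a joint would pass 70% of its speed; a pose out of reach is approached as far as the arm can. A call with a gripper value outside its range is refused whole. OPENING is the opening, from -1 (shut) to 1 (fully open), set as the call begins (- or left out, the last holds). The fingers move at their own pace and stop on an object; FORCE is the grip in N (left out, the last holds). Time passes only in rows, so rows that repeat a pose let the fingers close. It gives the time, the measured TCP pose, the force, the opening and the grip force at its end, in the units of the state.
- r.sense(): the state, without advancing time (a new reading comes with each control period).
- r.snapshot(name): name is "scene" or "top" or "wrist"; returns a dict with "pixels" (420x560x3 uint8, red, green, blue), "range_z" (420x560 float32, mm along the optical axis (not along the pixel's ray), 0 where there is no reading), "K" (3x3 intrinsics, pixels), "rvec" (rotation vector, rad) and "tvec" (3), from world to camera coordinates, as OpenCV has them. Camera axes: x right, y down, z forward; pixel columns grow to the right and rows downward; lengths in mm; the calibration is good to about 2 mm. A picture is of the moment at which its call begins.
- r.hand_in(): hands the job in; it is judged then, once.
Trained networks look in a picture, given as the dict that the camera call returned (one of the last four; its "shot" number tells which), for a name from the list of things; names that differ only in an ending like _2 or _b are one class to them, and where a whole thing is asked for, a point or a joint stands for the part that bears it (a point fixed in the world has none). Each returns a list of dicts, best first, with "score" (0 to 1); they miss things now and then, are a little off and sometimes report something else, mostly with a low value. They report only what shows in the picture. A call takes as long as a camera call. They do not tell look-alikes from the thing itself.
- r.look_for(picture, target): "bbox" ([left, top, right, bottom] in pixels, round what is visible of it).
- r.outline_of(picture, target): "region" (420x560 bool, what is visible of it) and "bbox" ([left, top, right, bottom] in pixels, round what is visible of it).
The state is a dict: "time": time; "joint_pos": joint angles; "qd": joint speeds; "joint_efforts": joint torques, N m; "tool_pos": TCP position; "tcp_rot": TCP orientation; "ft_force": force on the tool from outside, world axes, zero at the start; "wrist_torque": the same for the moment, N m; "finger_gap": finger opening in mm; "grip_force": force on a finger pad.
Only numpy, scipy, OpenCV 4.12 (cv2) and the standard library are available. Lean on these libraries where they do the work, as an engineer would, in place of code of your own. Each camera call takes 0.05 s, during which the arm holds its last target. There are 200 camera calls.

## Working session

There is one attempt and no reset: what is moved stays moved. The work goes in short steps, Python scripts to look and compute and a shell command to move; the robot and the scene stay as the last step left them, time stands still between calls to the robot, and variables do not carry over. Pictures are saved under pics/ and viewed, at most 10 in all, crops included, and the job is handed in when it is done.

```bash
mkdir -p pics; ls; cat > h.py <<'E'
import numpy as np,cv2
from bench import r
def P(s):
    R=cv2.Rodrigues(np.array(s['rvec'],float))[0];return R,np.array(s['tvec'],float).ravel(),np.array(s['K'],float)
def pts(s,mask):
    R,t,K=P(s);v,u=np.nonzero(mask&(s['range_z']>0));z=s['range_z'][v,u].astype(float)
    c=np.stack([(u-K[0,2])/K[0,0]*z,(v-K[1,2])/K[1,1]*z,z],1);return (c-t)@R
def proj(s,X):
    R,t,K=P(s);c=np.atleast_2d(X)@R.T+t;p=c@K.T;return p[:,:2]/p[:,2:]
def save(s,n,box=None,k=1):
    im=s['pixels'][:,:,::-1]
    if box is not None: im=im[box[1]:box[3],box[0]:box[2]]
    cv2.imwrite('pics/'+n+'.png',cv2.resize(im,None,fx=k,fy=k,interpolation=cv2.INTER_CUBIC))
E
python3 - <<'E'
from h import *
a=r.snapshot('scene');b=r.snapshot('top')
cv2.imwrite('pics/both.png',cv2.resize(np.vstack([a['pixels'],b['pixels']])[:,:,::-1],(400,600)) )
save(a,'scene1',k=1.4);save(b,'top1',k=1.4)
for s in (a,b):
    print(s['shot'] if 'shot' in s else '', -P(s)[0].T@P(s)[1])
    for n in ['rail','carriage','knob','probe_tip','panel','screwdriver','power_bank','adapter_jar','horn']:
        for d in r.outline_of(s,n)[:3]:
            p=pts(s,d['region']); print(n,round(d['score'],2),d['bbox'],np.median(p,0).round(),p.min(0).round(),p.max(0).round())
E
```

```text
pics
1 [ 944.65356455 -151.05546517  785.58869434]
rail 0.85 [124.5, 209.9, 369.8, 406.9] [619. -42.  43.] [ 424. -209.   -4.] [664. 387. 217.]
carriage 0.75 [126.0, 213.5, 366.1, 408.7] [619. -41.  42.] [ 405. -207.   -4.] [664. 382. 214.]
carriage 0.63 [164.6, 248.7, 277.4, 360.9] [623. -32. 131.] [413. -99.  -3.] [664. 130. 170.]
knob 0.89 [171.5, 250.0, 200.4, 282.2] [519. -34. 130.] [418. -68.  13.] [526.  21. 156.]
knob 0.64 [123.0, 212.4, 366.6, 408.6] [619. -42.  43.] [ 436. -204.   -3.] [664. 359. 199.]
knob 0.35 [271.9, 164.7, 344.7, 282.3] [591. 190. 167.] [362. 147.  -3.] [654. 388. 235.]
probe_tip 0.44 [264.4, 263.4, 278.4, 282.5] [620.  87. 129.] [605.  82. 116.] [629.  96. 135.]
panel 0.7 [270.4, 163.1, 346.5, 282.0] [591. 190. 165.] [316. 147.  -4.] [654. 393. 235.]
panel 0.68 [219.9, 64.9, 267.5, 159.3] [229. 294. 123.] [-65. 238.  -4.] [263. 507. 218.]
panel 0.6 [360.3, 113.3, 442.4, 217.8] [581. 465. 151.] [442. 429.  -2.] [640. 750. 219.]
screwdriver 0.7 [256.3, 181.0, 276.4, 241.1] [446. 198.  22.] [320. 172.  -3.] [493. 252.  30.]
power_bank 0.71 [133.4, 241.2, 
[... 916 characters left out ...]
192.] [ 69. 235.  -7.] [259. 400. 222.]
panel 0.74 [122.2, 150.6, 170.1, 218.1] [556. 464. 190.] [486. 425.  -4.] [656. 502. 222.]
panel 0.71 [228.5, 140.5, 276.7, 211.5] [568. 201. 211.] [498. 143.  -6.] [701. 259. 239.]
screwdriver 0.92 [232.3, 218.8, 265.4, 281.3] [428. 201.  22.] [312. 168.  -5.] [489. 252.  31.]
power_bank 0.94 [319.7, 226.7, 368.9, 265.0] [412. -49.  16.] [ 368. -124.   -4.] [458.  23.  25.]
adapter_jar 0.95 [317.0, 118.8, 340.8, 148.0] [707.  -8.  82.] [684. -52.  -5.] [764.  18.  91.]
adapter_jar 0.2 [229.6, 138.7, 273.1, 209.8] [570. 202. 209.] [498. 142.  -8.] [701. 261. 239.]
horn 0.95 [252.3, 121.1, 276.7, 150.4] [703. 164.  45.] [677. 129.   2.] [737. 199. 100.]
```

View pics/scene1.png

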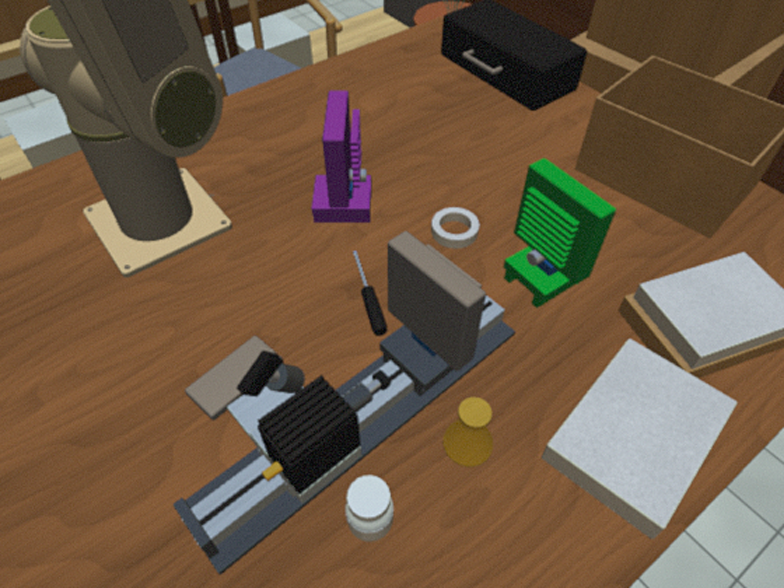

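View pics/top1.png

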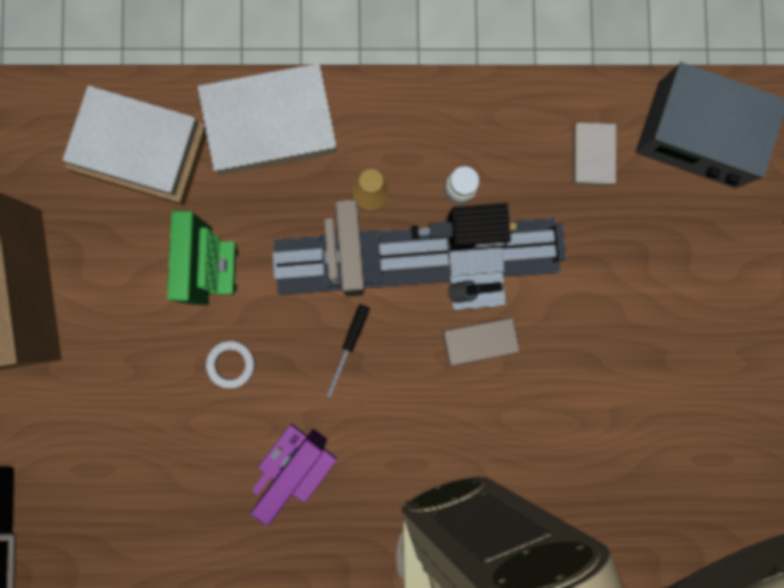

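The grey panel on the rail (scene crop about 435,300; top about 348,247) is the right one. The green one (scene 557,235) and the purple one (345,160) stand off the rail. The knob bar is at scene (262,372) and top (487,288), and the probe tip at scene (381,378).

```bash
python3 - <<'E'
from h import *
s0=r.sense();print(s0['tool_pos'],s0['tcp_rot'],s0['finger_gap'],s0['ft_force'],r.pinch_z)
a=r.snapshot('scene');b=r.snapshot('top')
full=np.ones((420,560),bool)
for s,n in((a,'scene'),(b,'top')):
    p=pts(s,full);R=(p[:,0]>470)&(p[:,0]<690)&(p[:,1]>-250)&(p[:,1]<370)
    p=p[R]
    bar=p[(abs(p[:,2]-40)<5)&(p[:,0]>545)&(p[:,0]<630)]
    bs=p[(p[:,2]>6)&(p[:,2]<34)&(p[:,0]>505)&(p[:,0]<665)]
    for q,m in((bar,'bar'),(bs,'base'),(np.vstack([bar,bs]),'both')):
        # edge fit: per y-bin min/max x
        ys=np.arange(-230,350,12);lo=[];hi=[];yy=[]
        for y in ys:
            k=q[(q[:,1]>=y)&(q[:,1]<y+12)]
            if len(k)>8: lo.append(np.percentile(k[:,0],2));hi.append(np.percentile(k[:,0],98));yy.append(y+6)
        print(n,m,len(q),cv2.minAreaRect(q[:,:2].astype(np.float32)))
        if m!='both':
            print(np.c_[yy,lo,hi].round().astype(int).tolist())
    for t in ('panel','probe_tip','knob'):
        for d in r.outline_of(s,t)[:3]:
            q=pts(s,d['region']);c=np.median(q,0)
            if abs(c[1]-199)<25 and t=='panel':
                # front plane
                f=q[(q[:,2]>75)&(q[:,2]<180)&(abs(q[:,0]-580)<100)&(q[:,1]<210)]
                top=q[abs(q[:,2]-(190))<4]
                mm=np.median(q[q[:,2]>80],0)
                print('panel',len(f),'z max',np.percentile(q[:,2],98))
                if len(f)>30:
                    for _ in range(4):
                        A=np.c_[f[:,0],f[:,2],np.ones(len(f))];x=np.linalg.lstsq(A,f[:,1],rcond=None)[0];e=f[:,1]-A@x;f=f[abs(e)<max(2.5,e.std()*1.5)]
                    print(' plane y=ax+bz+c',x,len(f),e.std(),f.min(0),f.max(0))
            if t=='probe_tip': print('tip',d['score'],d['bbox'],np.percentile(q,[2,50,98],0).round(1).tolist())
            if t=='knob' and d['score']>.65:
                q=q[(q[:,2]>90)];print('knob',np.percentile(q,[2,50,98],0).round(1).tolist(),cv2.minAreaRect(q[:,:2].astype(np.float32)))
k=1
save(a,'crop1',(150,150,360,320),3.8)
E
```

```text
[ 234.66447989 -552.20557438  201.7797687 ] [-1.79998776e+02  1.28535866e-03  2.30225870e+01] 85.50343642755358 [-0.10026048  0.47692534 -1.14538133] 18.700000000000003
scene bar 2500 ((588.684326171875, 76.64242553710938), (82.43946838378906, 562.3482666015625), 0.01187774445861578)
[[-188, 582, 628], [-176, 581, 629], [-164, 581, 629], [-152, 579, 628], [-140, 579, 628], [-128, 578, 626], [-116, 577, 625], [-104, 575, 625], [-92, 574, 624], [-80, 566, 623], [52, 604, 613], [64, 594, 613], [76, 561, 612], [88, 566, 611], [100, 561, 610], [112, 560, 609], [124, 559, 609], [136, 558, 608], [148, 550, 618], [304, 589, 596], [316, 580, 595], [328, 571, 594], [340, 563, 593], [352, 553, 591]]
scene base 4291 ((586.8182983398438, 76.64433288574219), (111.74290466308594, 560.602783203125), 4.176980018615723)
[[-200, 636, 660], [-188, 553, 661], [-176, 552, 660], [-164, 551, 659], [-152, 550, 658], [-140, 549, 658], [-128, 548, 657], [-116, 547, 655], [-104, 547, 654], [-92, 546, 654], [-80, 546, 653], [-68, 637, 653], [-56, 650, 652], [-44, 649, 651], [-32, 648, 650], [-20, 647, 650], [-8,
[... 2367 characters left out ...]
op both 4415 ((585.90478515625, 59.28466796875), (617.6753540039062, 156.94471740722656), 89.92286682128906)
panel 33 z max 236.24702349527453
 plane y=ax+bz+c [-1.30521214e+01  4.48811910e-02  6.69829382e+03] 18 1.5371222522415702 [497.98710419 183.85468398  93.99274584] [499.66564886 205.95822809 176.64419544]
tip 0.45 [295.3, 159.2, 301.6, 172.0] [[599.9, 70.1, 0.0], [612.0, 84.8, 128.9], [647.4, 91.4, 135.2]]
tip 0.24 [330.4, 198.1, 360.6, 212.3] [[496.9, -71.9, 118.9], [507.0, -34.4, 140.2], [517.9, -6.1, 156.5]]
knob [[497.3, -69.4, 120.2], [506.8, -35.5, 141.3], [517.0, -7.5, 156.6]] ((507.82745361328125, -38.65752029418945), (17.929250717163086, 66.98328399658203), 6.298707962036133)
```

View pics/crop1.png

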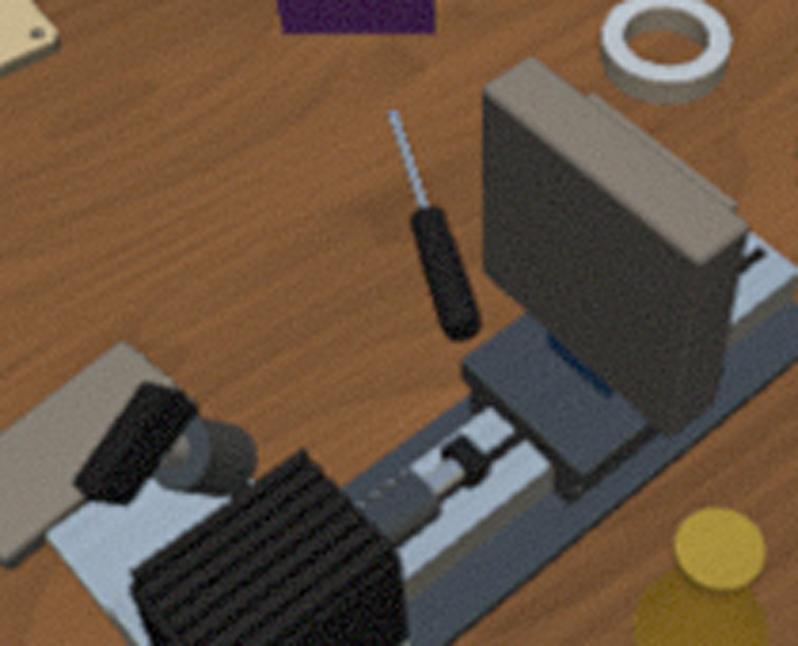

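```bash
cat >> h.py <<'E'
from scipy.spatial.transform import Rotation as Ro
YAW=np.radians(4.16);RR=Ro.from_euler('z',YAW).as_matrix()
xr,yr=RR[:,0],RR[:,1]
u=RR@[0,-np.sin(np.radians(35)),np.cos(np.radians(35))]
def tool(ang): # tool rotation gripping knob at angle ang
    R0=np.stack([RR@[0,np.cos(np.radians(35)),np.sin(np.radians(35))],xr,-u],1)
    return Ro.from_rotvec(u*ang).as_matrix()@R0
def row(p,R):
    s=r.sense();T=Ro.from_euler('xyz',s['tcp_rot'],degrees=True).as_matrix()
    d=T.T@(np.array(p)-s['tool_pos'])/1000
    return np.r_[d,Ro.from_matrix(T.T@R).as_rotvec()].round(4).tolist()
E
python3 - <<'E'
from h import *
G=np.array([510.5,-37,124]);print(row(G+u*(130-19),tool(0)),G+u*111)
E
```

```text
[0.4348, -0.306, -0.0131, 0.3785, 0.5294, -1.2007] [ 515.11852545 -100.49924511  214.92587692]
```

```bash
python3 -m jog '[0.435,-0.306,-0.013,0.3785,0.5294,-1.2007,0.435,-0.306,-0.013,0.3785,0.5294,-1.2007,0.435,-0.306,-0.013,0.3785,0.5294,-1.2007,0.435,-0.306,-0.013,0.3785,0.5294,-1.2007,0.435,-0.306,-0.013,0.3785,0.5294,-1.2007,0.435,-0.306,-0.013,0.3785,0.5294,-1.2007,0.435,-0.306,-0.013,0.3785,0.5294,-1.2007,0.435,-0.306,-0.013,0.3785,0.5294,-1.2007]' 1
cat > k.py <<'E'
from h import *
s=r.sense();print(s['time'],s['tool_pos'],s['tcp_rot'],np.round(s['joint_pos'],1),s['ft_force'])
G=np.array([510.5,-37,124]);print(row(G+u*(130-19),tool(0)))
E
python3 k.py
```

```text
time: 2.4
tool_pos: [499.3, -126.2, 213.2]
tcp_rot: [-180.0, -35.1, 94.3]
ft_force: [0.7, 0.4, 0.3]
finger_gap: 85.5
grip_force: 0.0
2.4 [ 499.26944595 -126.20461053  213.15145597] [-179.99028188  -35.13231044   94.29421507] [-39.   13.2  85.1  25.8 105.7 -41.6] [0.66344489 0.43019564 0.28974452]
[0.021, 0.0177, 0.0126, -0.0015, -0.0023, 0.0019]
```

```bash
python3 -m jog '[0.021,0.018,0.0126,0,0,0,0.021,0.018,0.0126,0,0,0,0.021,0.018,0.0126,0,0,0]'; python3 k.py
python3 - <<'E'
from h import *
w=r.snapshot('wrist');save(w,'w1',k=1.4)
print(-P(w)[0].T@P(w)[1])
for t in('knob','probe_tip','carriage'):
  for d in r.outline_of(w,t)[:2]:
    q=pts(w,d['region']);print(t,d['score'],d['bbox'])
    if len(q):
      print(np.percentile(q,[2,50,98],0).round(1).tolist())
      if t=='knob':
        # coordinates in knob frame about nominal G
        G=np.array([510.5,-37,124]);L=(q-G)@tool(0)
        top=L[(L[:,2]<-8)&(abs(L[:,0])<60)&(abs(L[:,1])<40)];print(len(top),np.percentile(top,[2,50,98],0).round(1).tolist(),cv2.minAreaRect(top[:,:2].astype(np.float32)))
E
```

```text
time: 2.78
tool_pos: [514.4, -102.4, 215.7]
tcp_rot: [-180.0, -35.0, 94.2]
ft_force: [-0.8, 0.4, 0.3]
finger_gap: 85.2
grip_force: 0.0
2.775 [ 514.40122668 -102.39906862  215.66374989] [-179.98983487  -34.96924965   94.1604266 ] [-36.4  12.9  85.2  26.7 104.7 -39. ] [-0.83948132  0.38821155  0.32587743]
[0.0011, 0.0009, 0.0017, -0.0002, 0.0005, 0.0]
[ 516.88822891 -146.62431418  394.27555938]
knob 0.59 [269.8, 154.6, 298.3, 237.6]
[[499.9, -68.6, 93.3], [510.5, -42.1, 138.8], [520.6, -10.3, 154.4]]
1982 [[-27.9, -8.9, -17.5], [3.6, -0.2, -16.0], [32.0, 8.5, -12.3]] ((1.5318222045898438, -0.07275772094726562), (17.989225387573242, 63.43348693847656), 87.47589874267578)
probe_tip 0.9 [392.1, 64.1, 415.3, 91.4]
[[601.0, 80.4, 1.7], [609.6, 83.1, 128.1], [636.0, 168.2, 133.4]]
probe_tip 0.55 [288.8, 0.0, 432.6, 94.9]
[[509.7, 146.8, 31.2], [575.3, 183.5, 62.9], [641.4, 204.7, 112.1]]
carriage 0.61 [248.3, 59.8, 510.2, 283.6]
[[487.0, -82.2, 55.0], [590.5, -40.3, 137.9], [653.3, 76.3, 168.1]]
```

View pics/w1.png

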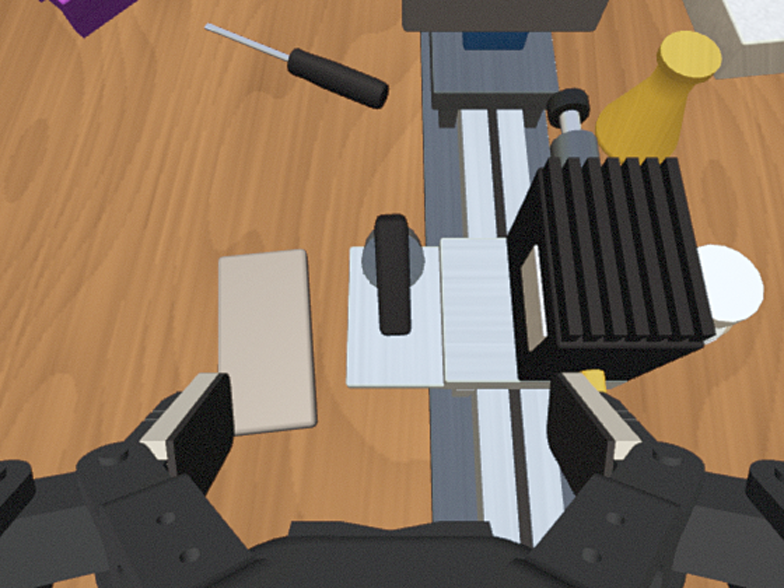

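The wrist view shows the knob bar at (394,275) between the open fingers, with its face up the slope. It measures 1.5 mm from nominal, so I approach.

```bash
python3 -m jog '[0.0026,0.001,0.04,0,0,0,0.0026,0.001,0.08,0,0,0,0.0026,0.001,0.11,0,0,0,0.0026,0.001,0.131,0,0,0,0.0026,0.001,0.131,0,0,0,0.0026,0.001,0.131,0,0,0]' 1 && python3 - <<'E'
from h import *
G=np.array([510.5,-37,124])+tool(0)[:,0]*1.5
print(row(G-u*19,tool(0)),r.sense()['ft_force'])
E
```

```text
time: 3.72
tool_pos: [510.8, -25.8, 111.0]
tcp_rot: [179.9, -34.9, 94.2]
ft_force: [1.0, -0.4, 0.1]
finger_gap: 85.4
grip_force: 0.0
[-0.0002, -0.0011, 0.0019, 0.0016, 0.001, 0.0004] [ 0.9685894  -0.37820294  0.07214718]
```

```bash
python3 -m jog '[0,-0.0003,0,0,0,0,0,-0.0003,0,0,0,0,0,-0.0003,0,0,0,0,0,-0.0003,0,0,0,0,0,-0.0003,0,0,0,0,0,-0.0003,0,0,0,0,0,-0.0003,0,0,0,0,0,-0.0003,0,0,0,0]' -1 50; python3 - <<'E'
from h import *
s=r.sense();print(s['ft_force'],s['wrist_torque'],s['tool_pos'],s['tcp_rot'])
E
```

```text
time: 4.72
tool_pos: [510.2, -25.1, 110.3]
tcp_rot: [179.9, -35.0, 94.2]
ft_force: [3.8, -2.1, 4.5]
finger_gap: 15.9
grip_force: 49.3
[ 3.76402044 -2.06323931  4.49303407] [-0.31208927 -0.49942514 -0.17421048] [510.24715697 -25.10828791 110.2710762 ] [179.92215207 -34.96966492  94.18668547]
```

```bash
python3 -m jog '[0,0,0,0,0,-0.15,0,0,0,0,0,-0.3,0,0,0,0,0,-0.45,0,0,0,0,0,-0.6,0,0,0,0,0,-0.75,0,0,0,0,0,-0.9,0,0,0,0,0,-1.05,0,0,0,0,0,-1.1]'; python3 -m jog '[0,0,0,0,0,0,0,0,0,0,0,0]';python3 - <<'E'
from h import *
s=r.sense();print(s['ft_force'],s['wrist_torque'],s['tool_pos'],s['tcp_rot'],s['joint_pos'])
T=Ro.from_euler('xyz',s['tcp_rot'],degrees=True).as_matrix()
print(Ro.from_matrix(tool(0).T@T).as_rotvec(), 'rail y in tool',T.T@yr)
a=r.snapshot('scene');save(a,'s2',(150,150,360,320),3.8)
E
```

```text
time: 5.72
tool_pos: [508.8, -24.3, 109.7]
tcp_rot: [148.0, -15.1, 161.7]
ft_force: [-0.4, -0.8, 3.4]
finger_gap: 16.0
grip_force: 48.9
time: 5.98
tool_pos: [509.0, -24.4, 109.7]
tcp_rot: [148.0, -15.2, 161.5]
ft_force: [-3.2, 0.3, 3.7]
finger_gap: 15.8
grip_force: 49.0
[-3.16163794  0.28918311  3.69626806] [0.14110494 0.51404539 0.32889665] [508.95978733 -24.40814629 109.7291545 ] [148.02940604 -15.21592372 161.51435228] [ -30.48444451   12.61779057   97.22513996   28.15440054   91.74956896
 -102.21346917]
[ 9.03612605e-04  1.77827782e-03 -1.09855599e+00] rail y in tool [0.37153293 0.72941112 0.57438898]
```

View pics/s2.png

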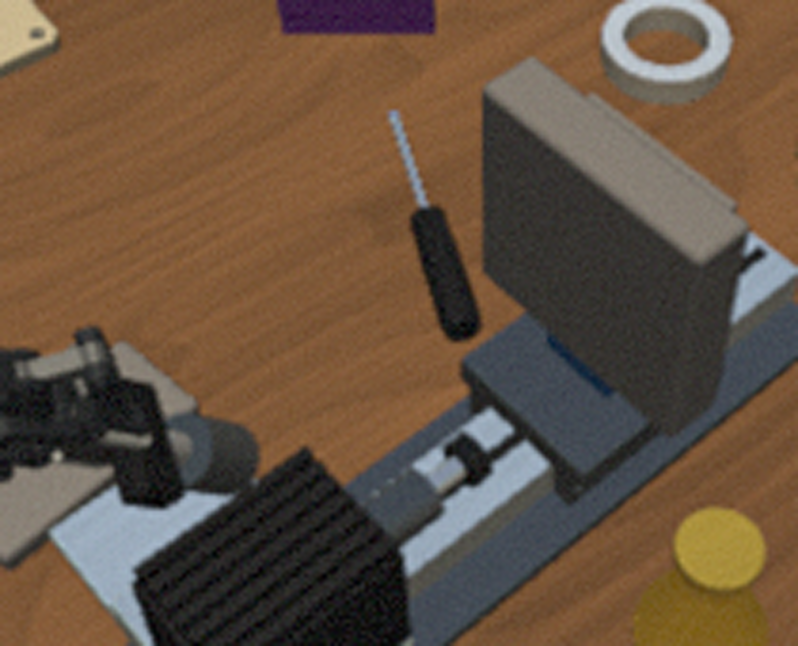

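The bar is now turned across the rail at (140,450) and the tip (468,460) is still clear of the panel. I slide 75 mm.

```bash
python3 -m jog '[0.0037,0.0073,0.0057,0,0,0,0.0074,0.0146,0.0115,0,0,0,0.0111,0.0219,0.0172,0,0,0,0.0149,0.0292,0.023,0,0,0,0.0186,0.0365,0.0287,0,0,0,0.0223,0.0438,0.0345,0,0,0,0.026,0.0511,0.0402,0,0,0,0.0279,0.0547,0.0431,0,0,0]';python3 -m jog '[0,0,0,0,0,0,0,0,0,0,0,0]'
cat > m.py <<'E'
from h import *
import sys
s=r.sense();print(s['ft_force'],s['wrist_torque'],s['tool_pos'])
T=Ro.from_euler('xyz',s['tcp_rot'],degrees=True).as_matrix();print('rail y',T.T@yr, 'off xr',(s['tool_pos']-np.array([508.96,-24.4,109.7]))@np.c_[xr,yr,[0,0,1]])
C=np.array([584.5,77,0.])
for n in('scene','wrist'):
    a=r.snapshot(n)
    if n=='scene': save(a,sys.argv[1],(230,150,370,260),5.6)
    else: save(a,sys.argv[1]+'w',k=1.4)
    q=(pts(a,np.ones((420,560),bool))-C)@RR
    f=q[(abs(q[:,0])<70)&(q[:,2]>140)&(q[:,2]<180)&(q[:,1]>60)&(q[:,1]<140)]
    if len(f): print(n,'panel face yr',np.median(f[f[:,1]<np.percentile(f[:,1],60)][:,1]),len(f))
    for d in r.outline_of(a,'probe_tip')[:2]:
        t=(pts(a,d['region'])-C)@RR;t=t[(t[:,2]>100)&(t[:,2]<140)]
        print(d['score'],np.round(d['bbox']),np.percentile(t,[2,50,95],0).round(1).tolist() if len(t) else '')
E
python3 m.py s3
```

```text
time: 7.02
tool_pos: [503.6, 50.7, 109.7]
tcp_rot: [148.0, -15.1, 161.6]
ft_force: [-5.4, -1.2, 4.8]
finger_gap: 16.0
grip_force: 49.1
time: 7.28
tool_pos: [503.7, 50.3, 109.7]
tcp_rot: [148.0, -15.1, 161.6]
ft_force: [-5.4, -0.0, 4.2]
finger_gap: 16.4
grip_force: 49.0
[-5.40419188 -0.01121368  4.17970605] [0.20765763 0.78519723 0.62285737] [503.66594926  50.28470691 109.70667575]
rail y [0.37103337 0.7300257  0.57393093] off xr [1.37669378e-01 7.48719805e+01 6.67574771e-03]
scene panel face yr 110.72292979745706 699
wrist panel face yr 109.57831875159945 9696
0.79 [458. 285. 500. 324.] [[16.9, 78.4, 110.3], [23.1, 80.4, 126.6], [37.3, 89.8, 132.8]]
```

View pics/s3.png

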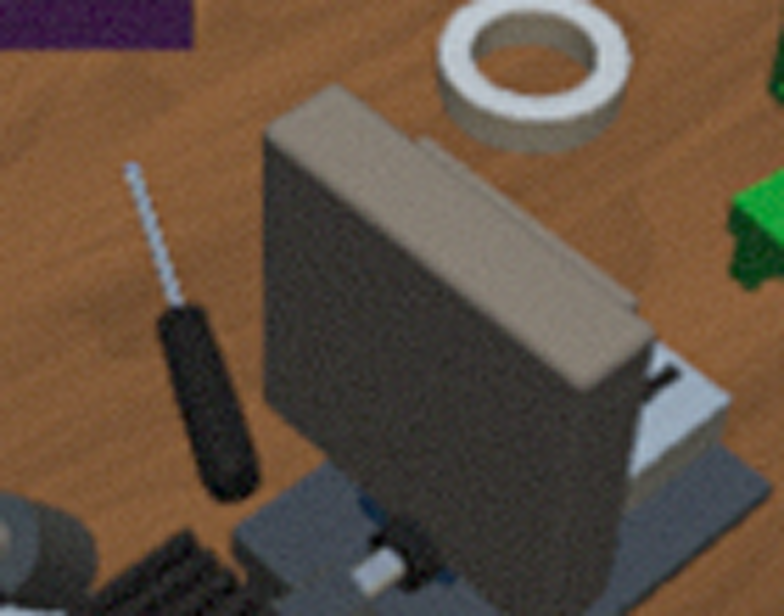

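Tip (400,555 in the crop) is roughly 20 mm short of the face. I advance 24 mm.

```bash
python3 -m jog '[0.0022,0.0044,0.0034,0,0,0,0.0045,0.0088,0.0069,0,0,0,0.0059,0.0117,0.0092,0,0,0,0.0067,0.0131,0.0103,0,0,0,0.0074,0.0146,0.0115,0,0,0,0.0082,0.0161,0.0126,0,0,0,0.0089,0.0175,0.0138,0,0,0,0.0089,0.0175,0.0138,0,0,0]';python3 -m jog '[0,0,0,0,0,0,0,0,0,0,0,0]'; python3 m.py s4
```

```text
time: 8.48
tool_pos: [502.0, 74.0, 109.7]
tcp_rot: [148.1, -15.1, 161.5]
ft_force: [-7.5, -1.1, 5.8]
finger_gap: 16.0
grip_force: 49.2
time: 8.72
tool_pos: [502.0, 73.9, 109.7]
tcp_rot: [148.1, -15.1, 161.5]
ft_force: [-6.0, -1.2, 5.9]
finger_gap: 15.7
grip_force: 49.2
[-5.95837198 -1.22399498  5.94936245] [0.09793795 0.91856586 0.65663712] [501.98232491  73.89073424 109.69782755]
rail y [0.37133483 0.73006307 0.57368838] off xr [ 1.70907369e-01  9.85379479e+01 -2.17245058e-03]
scene panel face yr 110.71735667326755 701
0.4 [302. 234. 313. 250.] [[23.4, 98.5, 120.0], [36.8, 102.0, 129.3], [43.8, 108.6, 133.3]]
wrist panel face yr 109.60715253820415 12716
0.86 [452. 288. 495. 330.] [[16.9, 97.1, 110.5], [23.1, 99.4, 126.7], [37.2, 108.3, 132.9]]
```

View pics/s4w.png

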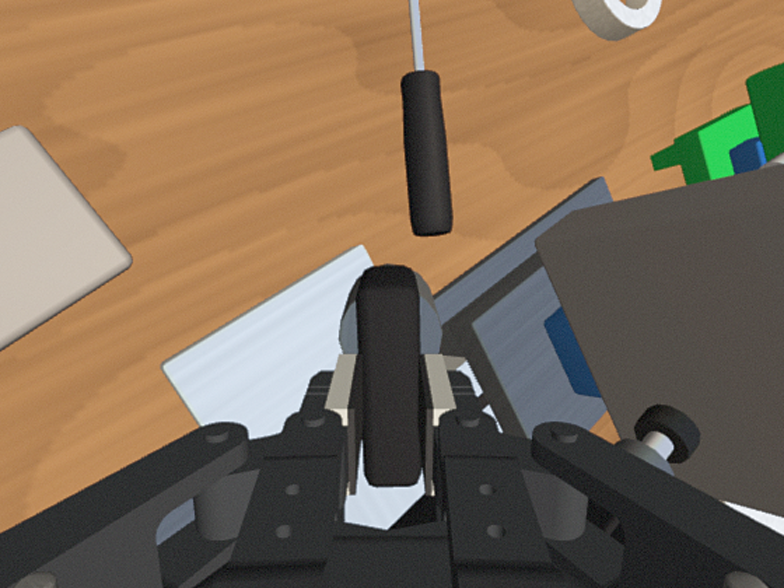

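The tip (668,432) is touching the panel. The tip travelled 18.9 mm while the carriage travelled 23.7 mm, so the spring is about 4.8 mm in. I need 5.3 mm more.

```bash
python3 -m jog '[0.0007,0.0014,0.0011,0,0,0,0.0014,0.0028,0.0022,0,0,0,0.002,0.004,0.0032,0,0,0,0.002,0.004,0.0032,0,0,0,0.002,0.004,0.0032,0,0,0]'; python3 m.py s5
```

```text
time: 9.55
tool_pos: [501.6, 79.2, 109.7]
tcp_rot: [148.1, -15.1, 161.5]
ft_force: [-7.3, -2.1, 6.3]
finger_gap: 16.1
grip_force: 49.3
[-7.29317313 -2.09267524  6.3072507 ] [-0.08600884  0.95823238  0.65220614] [501.63343478  79.19535762 109.70646153]
rail y [0.37140357 0.73021618 0.57344897] off xr [2.07744015e-01 1.03853905e+02 6.46152829e-03]
scene panel face yr 110.72429572410454 691
0.63 [302. 233. 317. 252.] [[20.8, 96.9, 110.4], [36.5, 102.5, 127.4], [44.6, 110.7, 133.0]]
wrist panel face yr 109.64112584432264 13272
0.76 [451. 294. 489. 335.] [[16.9, 97.2, 112.1], [22.7, 100.0, 127.0], [35.4, 108.5, 132.8]]
```

```bash
python3 -m jog '[0,0,0,0,0,0.15,0,0,0,0,0,0.3,0,0,0,0,0,0.45,0,0,0,0,0,0.6,0,0,0,0,0,0.75,0,0,0,0,0,0.9,0,0,0,0,0,1.05,0,0,0,0,0,1.1]';python3 -m jog '[0,0,0,0,0,0.04,0,0,0,0,0,0.04]'; cat > a.py <<'E'
from h import *
s=r.sense();T=Ro.from_euler('xyz',s['tcp_rot'],degrees=True).as_matrix()
print('ang',Ro.from_matrix(tool(0).T@T).as_rotvec(),'torque about u',np.array(s['wrist_torque'])@u,s['ft_force'],'off',(s['tool_pos']-np.array([508.96,-24.4,109.7]))@np.c_[xr,yr,[0,0,1]])
E
python3 a.py
```

```text
time: 10.75
tool_pos: [502.9, 79.4, 110.2]
tcp_rot: [-180.0, -35.0, 94.0]
ft_force: [-1.6, -0.1, 4.0]
finger_gap: 16.1
grip_force: 49.2
time: 11.0
tool_pos: [502.9, 79.4, 110.2]
tcp_rot: [-178.5, -35.0, 91.4]
ft_force: [-1.1, 0.3, 5.9]
finger_gap: 16.2
grip_force: 49.3
ang [-0.00155409 -0.00011555  0.03942053] torque about u 0.2131858038568772 [-1.13016444  0.26686413  5.93459358] off [  1.48484977 103.96437539   0.51906555]
```

```bash
for i in 1; do python3 -m jog '[0,0,0,0,0,0.04,0,0,0,0,0,0.04]' >/dev/null; python3 a.py; python3 -m jog '[0,0,0,0,0,0.04,0,0,0,0,0,0.04]'>/dev/null; python3 a.py; done
```

```text
ang [-0.00144296 -0.00019295  0.0781746 ] torque about u 0.8869000057780313 [-0.68307002  0.0133453   5.42173194] off [  1.46564644 103.94024783   0.51057761]
ang [-0.00142278 -0.00031899  0.1174891 ] torque about u 1.2521211218574138 [-0.00838524  0.9454935   5.13201187] off [  1.46119655 103.92483825   0.51218759]
```

Torque rose to 1.25 N m against the stop, so the knob is locked. I relax the twist slightly, open and retreat along the axis.

```bash
python3 -m jog '[0,0,0,0,0,-0.04,0,0,0,0,0,-0.04]'>/dev/null; python3 a.py
python3 -m jog '[0,0,0,0,0,0,0,0,0,0,0,0,0,0,0,0,0,0,0,0,0,0,0,0,0,0,0,0,0,0,0,0,0,0,0,0,0,0,0,0,0,0,0,0,0,0,0,0]' 1
python3 -m jog '[0,0,-0.02,0,0,0,0,0,-0.05,0,0,0,0,0,-0.09,0,0,0,0,0,-0.13,0,0,0,0,0,-0.13,0,0,0,0,0,-0.13,0,0,0]'
python3 m.py s6; python3 - <<'E'
from h import *
w=r.snapshot('wrist')
for d in r.outline_of(w,'knob')[:1]:
    q=pts(w,d['region']);G=np.array([510.5,-37,124])+yr*103.5;L=(q-G)@tool(0)
    top=L[(L[:,2]<-8)&(abs(L[:,0])<60)&(abs(L[:,1])<40)];print(np.percentile(top,[2,50,98],0).round(1).tolist(),cv2.minAreaRect(top[:,:2].astype(np.float32)))
E
```

```text
ang [-0.00151511 -0.00017506  0.07687438] torque about u 0.8481000124727488 [-0.55274034 -0.1556818   4.82166264] off [  1.48855264 103.94271458   0.52536158]
time: 12.75
tool_pos: [502.2, 79.4, 109.7]
tcp_rot: [-176.8, -34.9, 88.6]
ft_force: [-0.7, -0.9, 0.2]
finger_gap: 85.4
grip_force: 0.0
time: 13.5
tool_pos: [507.6, 4.6, 216.4]
tcp_rot: [-176.8, -34.9, 88.6]
ft_force: [-0.0, -0.1, -0.1]
finger_gap: 85.5
grip_force: 0.0
[-0.01846027 -0.14646867 -0.12288485] [-2.96004493e-01  4.18221892e-05  1.81319790e-02] [507.5827269    4.60067972 216.44049353]
rail y [ 0.81669699 -0.06610812  0.5732676 ] off xr [  0.73012057  29.02418352 106.74049353]
scene panel face yr 110.67837823692989 699
wrist panel face yr 109.54425869501961 6833
0.79 [386.  62. 412.  91.] [[17.3, 96.8, 113.9], [26.7, 100.3, 129.1], [40.1, 109.3, 133.0]]
[[-26.8, -8.8, -16.8], [4.8, -0.0, -15.2], [33.3, 8.7, -11.6]] ((2.1918563842773438, 0.009829521179199219), (17.984384536743164, 64.16680908203125), 87.40433502197266)
```

View pics/s6w.png

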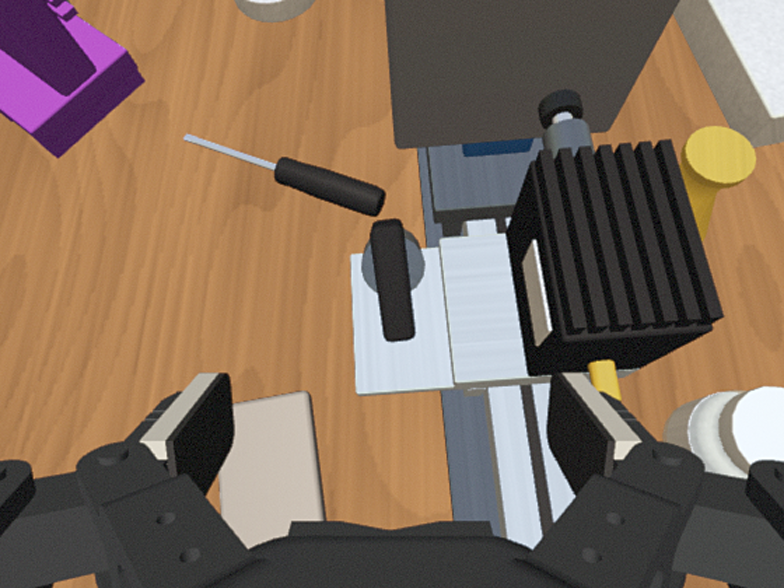

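The bar (392,280) is back in line with the rail, the tip (562,108) is on the unmoved panel with about half the stem showing, and the gripper is clear.

```bash
python3 -c "
from bench import r
print(r.hand_in())"
```

```text
the job is handed in; nothing more can be done
None
```

I handed the job in with the carriage locked, the probe resting on the grey panel about 10 mm in (half way), the panel unmoved and the gripper clear; the lock is judged from the knob turning to its stop at about 1.25 N m, and the hand-in gave no verdict.

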